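# Click the food box lid shut all the way round

## Robot

A 6-joint arm with a two-finger parallel gripper is mounted at the origin on a cart in front of the work surface, level with it; the furniture and walls round the work are solid. World frame = base frame: x ahead of the robot, y to its left, z up, the work surface at z = 0. Lengths are in m, angles in rad, forces in N, time in s.
With the tool pointing down it reaches from about 0.325 to 0.775 m from the base axis. Payload 5.5 kg.
Tool frame: the origin (TCP) lies midway between the tips of the shut fingers; the grasp point (between the pads) lies 19 mm behind it; z points along the fingers, y is the direction in which the jaws open and shut (so a half turn about z gives the same grasp; the last joint's range is limited). The gripper opens to 88 mm and grips with 3 to 60 N. Pads are 20 mm wide; open, the fingers measure 115 mm over their backs; the gripper's body (75 mm by 178 mm) begins 61 mm behind the grasp point.
Start: joints at [1.096, 0.091, 1.231, -0, 1.82, -0.057], TCP at [0.243, 0.548, 0.223] pointing down, gripper open.
Joint ranges: [-2.87, 2.87], [-0.86, 2.18], [0.17, 2.46], [-1.51, 4.65], [0.06, 2.69], [-2.65, 2.65]. Speed limits (rad/s): [2.57, 2.57, 3.01, 3.14, 3.14, 3.14].

## Interface

Orientations are given as a unit quaternion [w, x, y, z].
In Python, from rig import manip gives the robot as it stands.
- The arm moves only by the tool arm_command, never from a script. Its argument "motion" is text: rows parted by semicolons, each of 7 numbers parted by spaces: the shift along the tool's x, y, z in mm, then the turn, a rotation vector about the tool's x, y, z in rad, then the opening, from 0 (shut) to 1 (fully open). A call has exactly 5 rows; each row shifts and turns the commanded pose from where the row before left it, along the tool's axes as they then stand; what a row does not reach is not made up. A row lasts 1/10 s, in which the tool goes at most 50 mm and 8.59 degrees, less where a joint would pass 70% of its speed; a pose out of reach is approached as far as the arm can. A call is refused whole if a number of a shift passes 50 or a number of a turn 0.15, either way. A call with a gripper value outside its range is refused whole. The fingers move at their own pace and stop on an object; "newtons" is the grip in N (left out, the last holds). Time passes only in rows, so rows that do not move let the fingers close, or fill a call up. It gives the time, the measured TCP pose, the force and the opening at its end, in the units of the state.
- manip.observe(): the state, without advancing time (a new reading comes with each control period).
- manip.snapshot(name): name is "scene" or "top" or "wrist"; returns a dict with "image" (400x640x3 uint8, blue, green, red), "range_z" (400x640 float32, m along the optical axis (not along the pixel's ray), 0 where there is no reading), "mtx" (3x3 intrinsics, pixels), "k1" (the pictures are not rectified: a ray, as slopes to the right and down, at radius r is drawn at 1 + k1 r^2 times it, then the intrinsics apply), "extrinsics" (4x4, takes a point from camera to world coordinates). Camera axes: x right, y down, z forward; pixel columns grow to the right and rows downward; lengths in m; the calibration is good to about 2 mm. A picture is of the moment at which its call begins.
- manip.sign_off(): hands the job in, once; it reports no verdict.
The state is a dict: "time_s": time; "joint_pos": joint angles; "joint_vel": joint speeds; "effort": joint torques, N m; "eef_pos": TCP position; "orientation": TCP orientation; "force": force on the tool from outside, world axes, zero at the start; "torque": the same for the moment, N m; "finger_gap": opening from 0.0 (shut) to 1.0 (fully open).
Only numpy, scipy, OpenCV 4.12 (cv2) and the standard library are available. Lean on these libraries where they do the work, as an engineer would, in place of code of your own. Each camera call takes 0.05 s, during which the arm holds its last target.

## Task

The lid of the filled white food box lies in place, but the four rim sections along its edge still stand sprung up. Press all four sections down with the fingertips, one side after another, until each has clicked shut and the rim lies flat all the way round. Only press: do not lift, tip or push the box away from its place, and leave the shaker, tape roll, bowl and marker around it alone.

Things in the scene. Friction and masses are not known exactly. Their poses are not given: they have to be found in the camera images.
- food_box: white food box with a pale snap-fit lid lying in place; loose, 0.6 to 1.2 kg. 118 x 162 mm over the lid (its x by y), 67.5 mm high when shut. Origin: centre of the underside, z up, y along the long side. The lid's edge is four separate L-shaped rim sections, one per side, between fixed corner pads; pads and middle panel are about 67 mm above the underside
- rim_front_top (a point): place to press straight down: ribbed top of the front rim section (the long side that faces -x of the box (nearest the robot at yaw 0)), mid-way along its 114 mm length, 16 mm out from its hinge; the section is 23 mm wide, 4 mm thick, with a 19 mm skirt at its outer edge. Moves with it: 67.5 mm above the box's underside and 52 mm to -x of its centre when shut, about 8 mm higher when sprung up
- rim_front (a joint): angle of the front rim section about its hinge (a line 36 mm from the box's centre, 65.5 mm above the underside): 0 = shut flat, level with the lid; 0.55 rad = fully up. Let go above about 0.1 rad it springs back up; pressed below that, its tongue snaps under the box's ledge and it stays at 0. Takes about 6 to 12 N near the outer edge
- rim_back_top (a point): place to press straight down: ribbed top of the back rim section (the long side at +x of the box), mid-way along its 114 mm length, 16 mm out from its hinge; the section is 23 mm wide, 4 mm thick, with a 19 mm skirt at its outer edge. Moves with it: 67.5 mm above the box's underside and 52 mm to +x of its centre when shut, about 8 mm higher when sprung up
- rim_back (a joint): angle of the back rim section about its hinge (a line 36 mm from the box's centre, 65.5 mm above the underside): 0 = shut flat, level with the lid; 0.55 rad = fully up. Let go above about 0.1 rad it springs back up; pressed below that, its tongue snaps under the box's ledge and it stays at 0. Takes about 6 to 12 N near the outer edge
- rim_left_top (a point): place to press straight down: ribbed top of the left rim section (the short side at +y of the box), mid-way along its 70 mm length, 16 mm out from its hinge; the section is 23 mm wide, 4 mm thick, with a 19 mm skirt at its outer edge. Moves with it: 67.5 mm above the box's underside and 74 mm to +y of its centre when shut, about 8 mm higher when sprung up
- rim_left (a joint): angle of the left rim section about its hinge (a line 58 mm from the box's centre, 65.5 mm above the underside): 0 = shut flat, level with the lid; 0.55 rad = fully up. Let go above about 0.1 rad it springs back up; pressed below that, its tongue snaps under the box's ledge and it stays at 0. Takes about 6 to 12 N near the outer edge
- rim_right_top (a point): place to press straight down: ribbed top of the right rim section (the short side at -y of the box), mid-way along its 70 mm length, 16 mm out from its hinge; the section is 23 mm wide, 4 mm thick, with a 19 mm skirt at its outer edge. Moves with it: 67.5 mm above the box's underside and 74 mm to -y of its centre when shut, about 8 mm higher when sprung up
- rim_right (a joint): angle of the right rim section about its hinge (a line 58 mm from the box's centre, 65.5 mm above the underside): 0 = shut flat, level with the lid; 0.55 rad = fully up. Let go above about 0.1 rad it springs back up; pressed below that, its tongue snaps under the box's ledge and it stays at 0. Takes about 6 to 12 N near the outer edge
- salt_shaker_mid (a point): bystander: steel shaker, 68 mm across, 103 mm high, standing; the point is at half height
- date_tape_mid (a point): bystander: roll of paper tape lying flat, 104 mm across, 25 mm high; the point is at half height in its middle
- red_bowl_mid (a point): bystander: small bowl, 115 mm across, 59 mm high; the point is at half height in its middle
- felt_marker_mid (a point): bystander: felt marker lying on the worktop, 135 mm long, 16 mm thick; the point is at its middle

How it is judged:
At the end, for the whole second after the job is handed in: All four rim sections are clicked shut (each within 0.05 rad of flat), the box stands level and still within 40 mm of where it was, and the four bystanders are within 20 mm of where they were (value of joint each of rim_front, rim_back, rim_left, rim_right below 0.05 rad and distance of food_box from where it was at the start of the episode below 0.04 m and angle between food_box's own z axis and vertical below 0.05 rad and linear speed of food_box below 0.02 m/s and distance of each of salt_shaker_mid, date_tape_mid, red_bowl_mid, felt_marker_mid from where it was at the start of the episode below 0.02 m); the robot touches nothing.
It fails at once if the food box is lifted (its underside more than 12 mm above the worktop) (height (world z) of food_box above 0.012 m).
It fails at once if the food box is tipped more than 0.2 rad (angle between food_box's own z axis and vertical above 0.2 rad).
It fails at once if the food box is pushed more than 40 mm from its place (distance of food_box from where it was at the start of the episode above 0.04 m).
It fails at once if the shaker, tape roll, bowl or marker is moved by more than 20 mm (distance of any of salt_shaker_mid, date_tape_mid, red_bowl_mid, felt_marker_mid from where it was at the start of the episode above 0.02 m).
It also fails if it takes over 42 s, if anything falls off the work surface, if the arm or the gripper's body presses on something with over 40 N, if the wrist force passes 120 N, or if a joint passes its speed limit or range.

## Working session

There is one attempt and no reset: what is moved stays moved. The work goes in short steps, Python scripts to look and compute and a tool call to move; the robot and the scene stay as the last step left them, time stands still between calls to the robot, and variables do not carry over. Pictures are saved under pics/ and viewed, and the job is handed in when it is done.

Besides the shell and the picture viewer there is one more tool, called after "Call:" by a JSON object that holds its "name" and its "arguments". arm_command: Moves the arm, as the interface text tells. Its arguments: {"type":"object","properties":{"motion":{"type":"string"},"newtons":{"type":"number"}},"required":["motion"]}

```bash
mkdir -p pics; ls; cat > h.py <<'E'
import numpy as np, cv2
from rig import manip
def pts(s):
    K=s["mtx"];H,W=s["range_z"].shape
    u,v=np.meshgrid(np.arange(W),np.arange(H))
    d=np.array([s["k1"],0,0,0],float)
    p=cv2.undistortPoints(np.stack([u,v],-1).reshape(-1,1,2).astype(float),np.asarray(K,float),d).reshape(H,W,2)
    z=s["range_z"][...,None]
    c=np.concatenate([p*z,z],-1)
    T=np.asarray(s["extrinsics"])
    w=c@T[:3,:3].T+T[:3,3]
    w[s["range_z"]<=0]=np.nan
    return w
E
python3 - <<'E'
from h import *
o=manip.observe();print(o)
for n in ["scene","top"]:
    s=manip.snapshot(n);cv2.imwrite(f"pics/{n}0.png",s["image"]);np.savez(f"{n}0.npz",**{k:np.asarray(v) for k,v in s.items()})
    print(n,s["k1"],np.round(s["extrinsics"],3))
E
```

```text
pics
{'time_s': 0.0, 'joint_pos': array([ 1.09631674e+00,  9.18130205e-02,  1.23187693e+00, -3.65926685e-05,
        1.81978096e+00, -5.66857354e-02]), 'joint_vel': array([-0.00096509, -0.00135849,  0.00118158,  0.00072217,  0.00047973,
        0.00083434]), 'effort': array([ 1.79438116e-04, -4.46446466e+01, -4.06446719e+01,  6.98172720e-02,
        2.94736843e-02, -1.23993027e-04]), 'eef_pos': array([0.24331765, 0.54812758, 0.22153937]), 'orientation': array([-2.29379907e-04,  2.07385236e-01,  9.78258903e-01, -9.10857380e-04]), 'force': array([ 0.24454977, -1.06932702,  0.43534009]), 'torque': array([ 0.03745421, -0.05179333,  0.05157053]), 'finger_gap': 1.0002628751977836}
scene -0.1625412100256507 [[ 0.709 -0.27   0.651 -0.292]
 [-0.704 -0.307  0.64  -0.778]
 [ 0.027 -0.912 -0.408  0.587]
 [ 0.     0.     0.     1.   ]]
top -0.04310713977415845 [[-0.003 -0.991  0.13   0.358]
 [-1.     0.003  0.003 -0.014]
 [-0.003 -0.13  -0.991  1.212]
 [ 0.     0.     0.     1.   ]]
```

View pics/scene0.png

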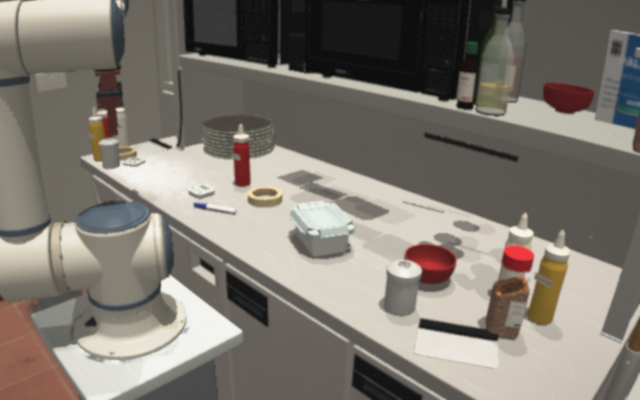

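View pics/top0.png

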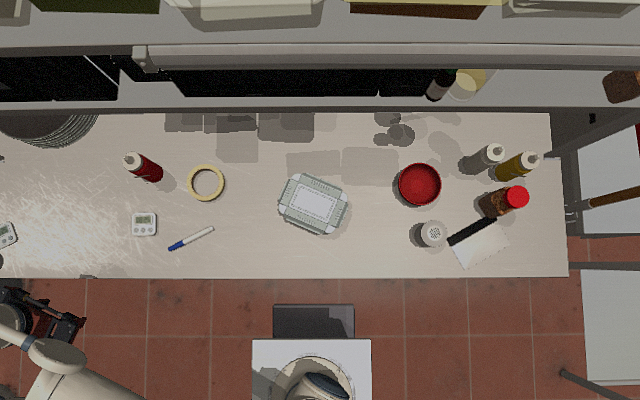

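The scene view shows the box at about (322,228), with the shaker at (402,288), the bowl at (430,263), the tape at (265,196) and the marker at (215,208). In the top view the box is at (313,203), rotated about 20°, and its neighbours are well clear. Next I'll measure the box.

```bash
python3 - <<'E'
from h import *
s=dict(np.load("top0.npz"));w=pts(s)
im=s["image"]
cv2.imwrite("pics/crop0.png",cv2.resize(im[150:260,250:450],None,fx=4,fy=4,interpolation=cv2.INTER_CUBIC))
r=w[165:245,270:360].reshape(-1,3)
m=(r[:,2]>0.045)&(r[:,2]<0.12)
q=r[m];print(len(q),q.min(0),q.max(0))
print("table",np.nanmedian(w[215:240,365:400,2]))
rect=cv2.minAreaRect((q[:,:2]*1000).astype(np.float32));print(rect)
mid=w[195:208,303:323].reshape(-1,3);print("mid",mid.mean(0))
for n,(u,v) in dict(shaker=(433,235),bowl=(420,185),tape=(206,182),marker=(190,240)).items():
    print(n,w[v,u])
# height map
np.set_printoptions(linewidth=250)
print((w[168:242:3,272:356:3,2]*1000).round(0).astype(int))
E
```

```text
3150 [ 0.42637401 -0.09575486  0.0553331 ] [0.58783341 0.08611672 0.08086607]
table -0.0016403112331544456
((508.2220153808594, -5.1446533203125), (181.2249298095703, 137.9574737548828), 66.50563049316406)
mid [nan nan nan]
shaker [ 0.42032743 -0.30941933  0.09919557]
bowl [ 0.56423024 -0.3029768   0.00625112]
tape [5.75690193e-01 2.93042308e-01 2.36204620e-05]
marker [0.41339433 0.32914581 0.01213319]
[[                  -1                    0                    0                    2                   -2                   -1                   -4                    0                   -1                   -1                    1
                    -2                    1                    3                   -5                   -1                    0                   -3                   -2                   -4                    0                    1
                    -1                   -2                   -4                   -1                   -1                   -5]
 [                  -2                   -4                    2                   -5              
[... 13542 characters left out ...]
                   -2                    1]
 [                   0                    1                   -1                    0                    2                   -4                   -2                   -4                    0                   -5                   -5
                    -3                   -4                   -3                   -4                   -6                    0                    1                    1                   -3                   -5                   -5
                    -3                   -2                   -1                    0                   -3                    3]]<stdin>:15: RuntimeWarning: invalid value encountered in cast
```

View pics/crop0.png

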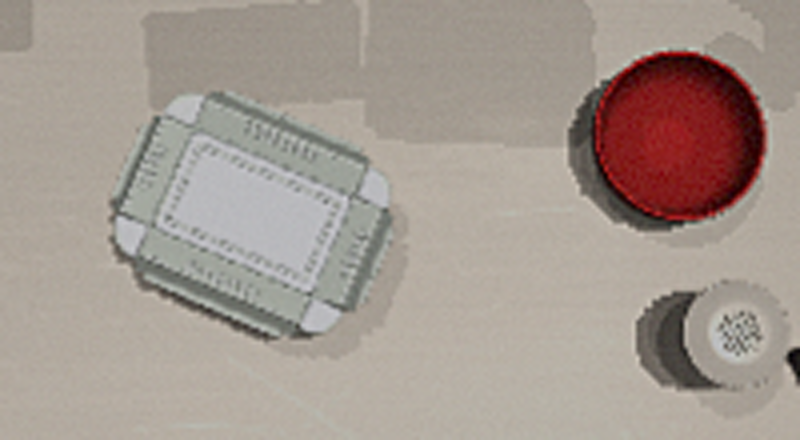

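```bash
python3 - <<'E'
from h import *
s=dict(np.load("top0.npz"))
T=s["extrinsics"]
def onplane(px,z):
    p=cv2.undistortPoints(np.array(px,float).reshape(-1,1,2),s["mtx"],np.array([float(s["k1"]),0,0,0])).reshape(-1,2)
    d=np.c_[p,np.ones(len(p))]@T[:3,:3].T; t=(z-T[2,3])/d[:,2]
    return T[:3,3]+d*t[:,None]
f=lambda L:[((x+.5)/4-.5+250,(y+.5)/4-.5+150) for x,y in L]
for L in ([(197,137),(350,195),(312,290),(160,225)],[(187,108),(373,187),(322,317),(128,237)]):
    P=onplane(f(L),0.067)[:,:2];print(P.round(4).tolist(),P.mean(0))
    e=(P[0]-P[1]+P[3]-P[2]); print("yaw",np.degrees(np.arctan2(-e[0],e[1])),np.linalg.norm(e)/2, np.linalg.norm(P[0]-P[3]))
w=pts(s); r=w[165:245,270:360].reshape(-1,3); q=r[(r[:,2]>.055)&(r[:,2]<.1)]
# fit model height map: given cx,cy,yaw, sprung sections slope
from scipy.optimize import least_squares,minimize
def model(p,q):
    c,s_=np.cos(p[2]),np.sin(p[2]);d=q[:,:2]-p[:2]
    x=c*d[:,0]+s_*d[:,1];y=-s_*d[:,0]+c*d[:,1]
    h=p[3]+np.zeros(len(q))
    ax=np.abs(x)-.036;ay=np.abs(y)-.058
    a=np.tan(p[4])
    h=h+np.where((ax>0)&(np.abs(y)<.057),ax*a,0)+np.where((ay>0)&(np.abs(x)<.035),ay*a,0)
    return h,np.maximum(ax-.021,ay-.021)
def cost(p):
    h,o=model(p,q);m=o<0
    return np.sum(np.minimum(np.abs(q[:,2]-h),.01))*1e3+0
best=min((minimize(cost,[.508+i,-.005+j,-.41+k,.067,.45],method="Nelder-Mead",options=dict(xatol=1e-5,fatol=1e-3,maxiter=3000,initial_simplex=np.array([.508+i,-.005+j,-.41+k,.067,.45])+np.vstack([np.zeros(5),np.diag([.005,.005,.05,.003,.1])]))) for i in(-.004,.004) for j in (-.004,.004) for k in (-.03,.03)),key=lambda r:r.fun)
print(best.x,best.fun,len(q))
E
```

```text
[[0.5577, 0.0306], [0.5189, -0.0697], [0.4566, -0.0444], [0.4995, 0.0546]] [ 0.50818579 -0.0072157 ]
yaw -22.29028894817432 0.10771125330548409 0.06302432978232175
[[0.5772, 0.0372], [0.5242, -0.0848], [0.439, -0.0508], [0.4917, 0.0755]] [ 0.50799526 -0.00571296]
yaw -23.043934441780088 0.13493300000476266 0.09368491681701278
[ 0.50773643 -0.00426699 -0.41016118  0.06597506  0.44629144] 9666.983502383697 3150
```

```bash
cat >> h.py <<'E'
from scipy.spatial.transform import Rotation as Ro
C=np.array([.508,-.0055]);Y=-.405
xh=np.array([np.cos(Y),np.sin(Y)]);yh=np.array([-np.sin(Y),np.cos(Y)])
TG=dict(front=C-.053*xh,back=C+.053*xh,left=C+.075*yh,right=C-.075*yh)
def go(name,z):
    o=manip.observe();q=o["orientation"];R=Ro.from_quat([q[1],q[2],q[3],q[0]]).as_matrix()
    t=np.r_[TG[name],z];d=t-o["eef_pos"]
    # wanted: tool y along box y, tool z down
    W=np.c_[np.r_[-xh,0],np.r_[yh,0],[0,0,-1]]
    print(name,"t",round(o["time_s"],2),"pos",o["eef_pos"].round(4),"tgt",t.round(4),"tool shift mm",(R.T@d*1000).round(1),"rot",Ro.from_matrix(R.T@W).as_rotvec().round(3),"F",o["force"].round(1))
E
python3 - <<'E'
from h import *
go("left",.12)
for n in TG: go(n,.12)
s=dict(np.load("top0.npz"));w=pts(s);m=(w[...,0]>.6)&(abs(w[...,1])<.3)&(w[...,2]>.1)
print("nearest tall obstacle x",np.nanmin(w[m][:,0]))
E
```

```text
left t 0.1 pos [0.2433 0.5482 0.2216] tgt [0.5376 0.0634 0.12  ] tool shift mm [-465.6 -323.5  102.1] rot [-0.002 -0.    -0.013] F [-0.4 -0.1 -0.2]
front t 0.1 pos [0.2433 0.5482 0.2216] tgt [0.4593 0.0154 0.12  ] tool shift mm [-413.6 -399.2  102.3] rot [-0.002 -0.    -0.013] F [-0.4 -0.1 -0.2]
back t 0.1 pos [0.2433 0.5482 0.2216] tgt [ 0.5567 -0.0264  0.12  ] tool shift mm [-519.6 -397.8  102.3] rot [-0.002 -0.    -0.013] F [-0.4 -0.1 -0.2]
left t 0.1 pos [0.2433 0.5482 0.2216] tgt [0.5376 0.0634 0.12  ] tool shift mm [-465.6 -323.5  102.1] rot [-0.002 -0.    -0.013] F [-0.4 -0.1 -0.2]
right t 0.1 pos [0.2433 0.5482 0.2216] tgt [ 0.4784 -0.0744  0.12  ] tool shift mm [-467.5 -473.5  102.4] rot [-0.002 -0.    -0.013] F [-0.4 -0.1 -0.2]
nearest tall obstacle x 0.6000917354012233
```

```bash
python3 - <<'E'
from h import *
s=dict(np.load("top0.npz"));w=pts(s);m=(w[...,0]>.5)&(abs(w[...,1])<.25)&(w[...,2]>.1)
p=w[m]; 
for a in np.arange(.5,1,.05):
    k=p[(p[:,0]>=a)&(p[:,0]<a+.05)]
    if len(k): print(round(a,2),len(k),k[:,2].min().round(2),np.median(k[:,2]).round(2),k[:,2].max().round(2))
E
```

```text
0.55 1 0.69 0.69 0.69
0.6 23571 0.66 0.71 0.79
0.65 15573 0.32 0.45 0.75
```

Call:
{"name": "arm_command", "arguments": {"motion": "-39 -27 8 0 0 0 0; -39 -27 8 0 0 0 0; -39 -27 8 0 0 0 0; -39 -27 8 0 0 0 0; -39 -27 8 0 0 0 0", "newtons": 20}}

```text
time_s: 0.6
eef_pos: [0.3673, 0.3441, 0.1818]
orientation: [-0.0, 0.207, 0.978, -0.0]
force: [-0.5, -0.0, -0.6]
finger_gap: 0.584
```

```bash
python3 - <<'E'
from h import *
s=dict(np.load("top0.npz"));w=pts(s);m=(w[...,0]>.5)&(abs(w[...,1])<.25)&(w[...,2]>.1)&(w[...,2]<.6)
p=w[m];print(np.percentile(p[:,0],[0,.5,1,5,50]))
v=w[80:125,310];print(np.c_[np.arange(80,125,2),v[::2].round(3)])
go("left",.12)
E
```

```text
[0.66425076 0.66523634 0.66541375 0.6660334  0.67912948]
[[ 8.00e+01  6.83e-01 -4.00e-03  4.48e-01]
 [ 8.20e+01  6.83e-01 -4.00e-03  4.39e-01]
 [ 8.40e+01  6.79e-01 -4.00e-03  4.38e-01]
 [ 8.60e+01  6.79e-01 -4.00e-03  4.28e-01]
 [ 8.80e+01  6.80e-01 -4.00e-03  4.18e-01]
 [ 9.00e+01  6.78e-01 -4.00e-03  4.11e-01]
 [ 9.20e+01  6.79e-01 -3.00e-03  3.99e-01]
 [ 9.40e+01  6.79e-01 -3.00e-03  3.90e-01]
 [ 9.60e+01  6.79e-01 -3.00e-03  3.78e-01]
 [ 9.80e+01  6.84e-01 -3.00e-03  3.55e-01]
 [ 1.00e+02  6.78e-01 -3.00e-03  3.60e-01]
 [ 1.02e+02  6.75e-01 -3.00e-03  3.56e-01]
 [ 1.04e+02  6.70e-01 -3.00e-03  3.58e-01]
 [ 1.06e+02  6.67e-01 -3.00e-03  3.56e-01]
 [ 1.08e+02  6.66e-01 -3.00e-03  3.46e-01]
 [ 1.10e+02  6.66e-01 -3.00e-03  3.34e-01]
 [ 1.12e+02  6.66e-01 -2.00e-03  3.22e-01]
 [ 1.14e+02  7.72e-01  2.00e-03 -3.00e-03]
 [ 1.16e+02  7.67e-01  2.00e-03 -5.00e-03]
 [ 1.18e+02  7.61e-01  2.00e-03 -6.00e-03]
 [ 1.20e+02  7.56e-01  2.00e-03 -6.00e-03]
 [ 1.22e+02  7.48e-01  2.00e-03 -1.00e-03]
 [ 1.24e+02  7.42e-01  2.00e-03 -2.00e-03]]
left t 0.6 pos [0.3673 0.3441 0.1818] tgt [0.5376 0.0634 0.12  ] tool shift mm [-269.4 -187.6   61.9] rot [-0.    -0.    -0.012] F [-0.5 -0.  -0.6]
```

Call:
{"name": "arm_command", "arguments": {"motion": "-39 -27 8 0 0 0 0; -39 -27 8 0 0 0 0; -39 -27 8 0 0 0 0; -39 -27 8 0 0 0 0; 0 0 0 0 0 0 0"}}

```text
time_s: 1.1
eef_pos: [0.467, 0.179, 0.1486]
orientation: [-0.001, 0.211, 0.978, -0.002]
force: [-0.7, 1.1, -0.5]
finger_gap: 0.128
```

```bash
python3 -c "
from h import *
go('left',.10)"
```

```text
left t 1.1 pos [0.467  0.179  0.1486] tgt [0.5376 0.0634 0.1   ] tool shift mm [-111.9  -76.1   48.8] rot [-0.004 -0.001 -0.02 ] F [-0.7  1.1 -0.5]
```

Call:
{"name": "arm_command", "arguments": {"motion": "-38 -26 16 0 0 0 0; -38 -26 16 0 0 0 0; -36 -25 16 0 0 -0.015 0; 0 0 0 0 0 0 0; 0 0 0 0 0 0 0"}}

```text
time_s: 1.6
eef_pos: [0.5363, 0.0682, 0.1018]
orientation: [-0.001, 0.201, 0.98, 0.0]
force: [-0.3, 0.2, -0.1]
finger_gap: 0.009
```

```bash
python3 - <<'E'
from h import *
go('left',.07)
for n in ["scene","wrist"]:
    s=manip.snapshot(n);im=s["image"]
    if n=="scene": im=cv2.resize(im[150:300,220:420],None,fx=4,fy=4,interpolation=cv2.INTER_CUBIC)
    cv2.imwrite(f"pics/{n}1.png",im)
E
```

```text
left t 1.6 pos [0.5363 0.0682 0.1018] tgt [0.5376 0.0634 0.07  ] tool shift mm [-3.1 -3.8 31.8] rot [-0.    -0.002  0.001] F [-0.3  0.2 -0.1]
```

View pics/scene1.png

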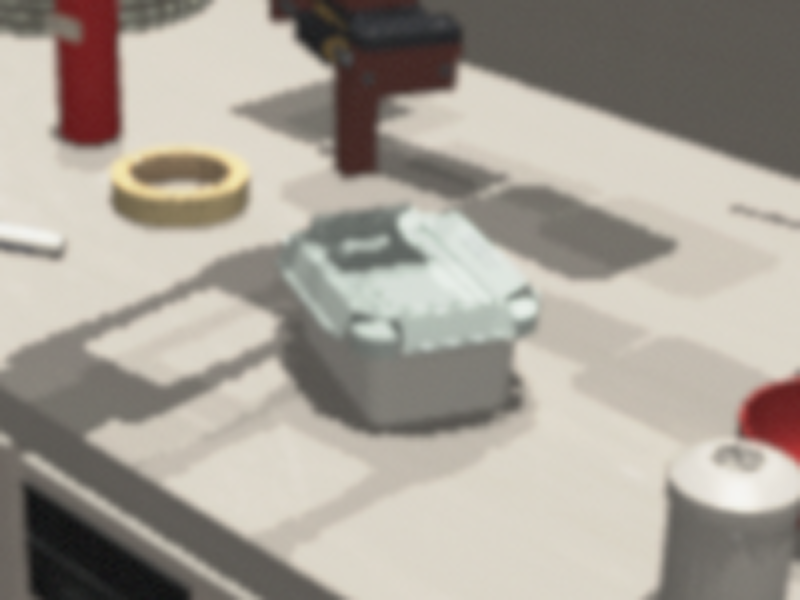

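View pics/wrist1.png

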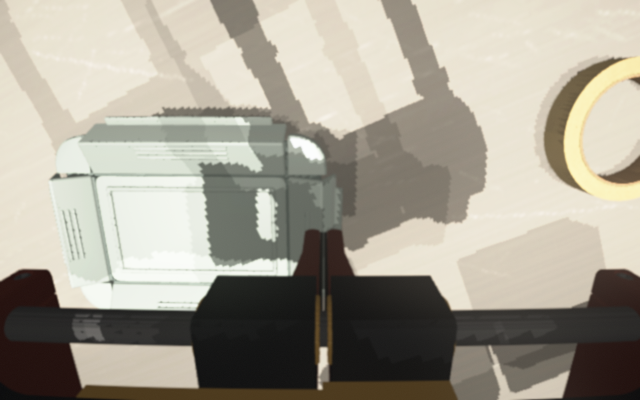

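The scene crop shows the closed fingers above the left (+y) end of the lid. The wrist view shows the lid from about (50,110) to (330,310), with the left section at x≈290–340. I'll check the fit by projecting the model into the wrist picture.

```bash
cat >> h.py <<'E'
def proj(s,P):
    T=np.linalg.inv(s["extrinsics"]);c=P@T[:3,:3].T+T[:3,3]
    return cv2.projectPoints(c.reshape(-1,1,3),np.zeros(3),np.zeros(3),np.asarray(s["mtx"],float),np.array([s["k1"],0,0,0],float))[0].reshape(-1,2)
def overlay(s,fn,c=C,yaw=Y):
    im=s["image"].copy();xh=np.array([np.cos(yaw),np.sin(yaw)]);yh=np.array([-np.sin(yaw),np.cos(yaw)])
    for (a,b),col in (((.036,.058),(0,0,255)),((.059,.081),(255,0,0))):
        P=np.array([np.r_[c+i*a*xh+j*b*yh,.067] for i,j in((1,1),(1,-1),(-1,-1),(-1,1))])
        cv2.polylines(im,[proj(s,P).round().astype(int)],True,col,1)
    for i,j in ((.052,0),(-.052,0),(0,.074),(0,-.074)):
        cv2.circle(im,proj(s,np.r_[c+i*xh+j*yh,.075][None])[0].round().astype(int).tolist(),3,(0,255,0),-1)
    cv2.imwrite(fn,im)
E
python3 - <<'E'
from h import *
overlay(manip.snapshot("wrist"),"pics/ov1.png")
E
```

```text
(no output)
```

View pics/ov1.png

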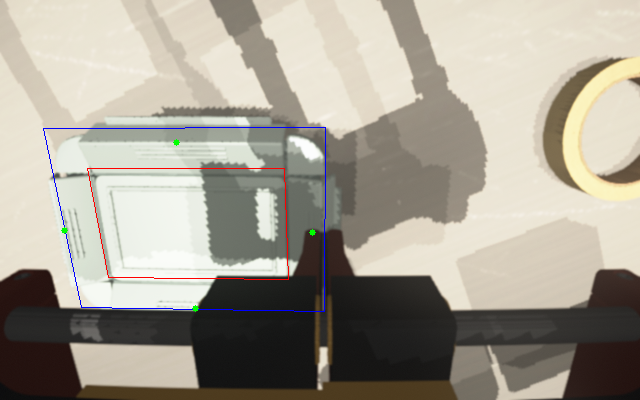

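```bash
sed -i 's/^C=.*/C=np.array([.510,-.0055]);Y=-.405/' h.py; python3 - <<'E'
from h import *
s=manip.snapshot("wrist");o=manip.observe()
print("tcp px",proj(s,o["eef_pos"][None]))
im=s["image"]
cv2.imwrite("pics/wc.png",cv2.resize(im[90:330,40:360],None,fx=2.5,fy=2.5,interpolation=cv2.INTER_CUBIC))
go('left',.09)
E
```

```text
tcp px [[322.81852193 247.01023276]]
left t 1.8 pos [0.5367 0.0696 0.1036] tgt [0.5396 0.0634 0.09  ] tool shift mm [-5.1 -4.6 13.6] rot [0.001 0.001 0.004] F [-0.  -0.   0.4]
```

View pics/wc.png

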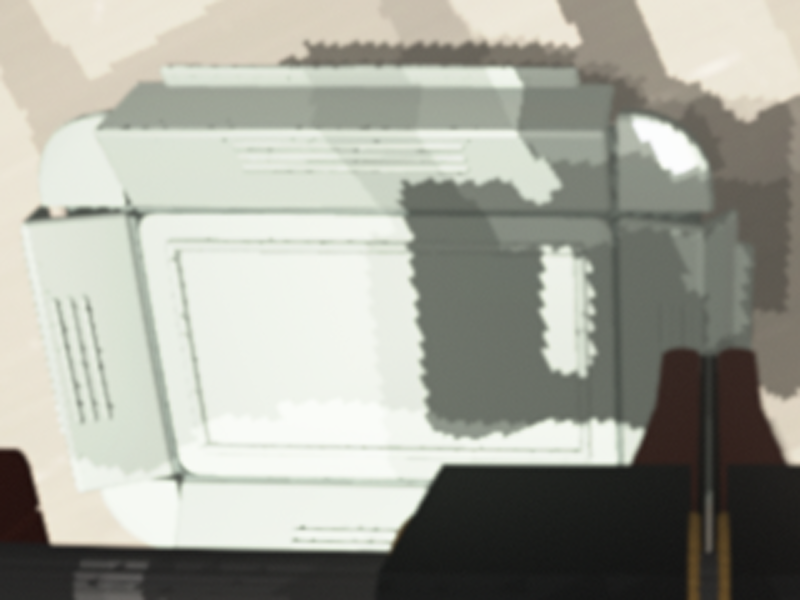

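```bash
python3 - <<'E'
from h import *
s=manip.snapshot("wrist");T=s["extrinsics"]
px=np.array([(130,212),(614,214),(180,478)],float)/2.5+[40,90]
p=cv2.undistortPoints(px.reshape(-1,1,2),np.asarray(s["mtx"],float),np.array([s["k1"],0,0,0],float)).reshape(-1,2)
d=np.c_[p,np.ones(3)]@T[:3,:3].T;P=(T[:3,3]+d*((.0665-T[2,3])/d[:,2])[:,None])[:,:2]
print(P,np.linalg.norm(P[1]-P[0]),np.linalg.norm(P[2]-P[0]))
e=P[1]-P[0];print("yaw",np.arctan2(-e[0],e[1]),"center",(P[1]+P[2])/2)
E
```

```text
[[ 0.45710997 -0.04499283]
 [ 0.50255582  0.06063523]
 [ 0.52219443 -0.0727445 ]] 0.11498961316464089 0.07075408993995978
yaw -0.40630403512809354 center [ 0.51237512 -0.00605464]
```

```bash
sed -i 's/^C=.*/C=np.array([.511,-.006]);Y=-.406/' h.py; python3 - <<'E'
from h import *
go('left',.08)
E
```

```text
left t 1.85 pos [0.5367 0.0695 0.1036] tgt [0.5406 0.0629 0.08  ] tool shift mm [-6.2 -4.6 23.6] rot [0.001 0.001 0.005] F [0.2 0.2 0.7]
```

Call:
{"name": "arm_command", "arguments": {"motion": "-6 -5 5 0 0 0 0; 0 0 5 0 0 0 0; 0 0 5 0 0 0 0; 0 0 5 0 0 0 0; 0 0 0 0 0 0 0"}}

```text
time_s: 2.35
eef_pos: [0.5397, 0.0611, 0.0813]
orientation: [-0.001, 0.2, 0.98, -0.0]
force: [-0.8, -0.0, -0.1]
finger_gap: 0.004
```

```bash
python3 - <<'E'
from h import *
go('left',.0675)
E
```

```text
left t 2.35 pos [0.5397 0.0611 0.0813] tgt [0.5406 0.0629 0.0675] tool shift mm [-0.2  2.  13.8] rot [-0.001 -0.002  0.003] F [-0.8 -0.  -0.1]
```

Call:
{"name": "arm_command", "arguments": {"motion": "0 2 4 0 0 0 0; 0 0 3 0 0 0 0; 0 0 3 0 0 0 0; 0 0 3 0 0 0 0; 0 0 1 0 0 0 0"}}

```text
time_s: 2.85
eef_pos: [0.5418, 0.0636, 0.0718]
orientation: [0.001, 0.2, 0.98, 0.001]
force: [-6.5, 2.1, 16.6]
finger_gap: 0.006
```

```bash
python3 - <<'E'
from h import *
go('left',.0675)
E
```

```text
left t 2.85 pos [0.5418 0.0636 0.0718] tgt [0.5406 0.0629 0.0675] tool shift mm [ 0.9 -1.1  4.3] rot [0.002 0.002 0.004] F [-6.5  2.1 16.6]
```

Call:
{"name": "arm_command", "arguments": {"motion": "0 0 2 0 0 0 0; 0 0 2 0 0 0 0; 0 0 0 0 0 0 0; 0 0 0 0 0 0 0; 0 0 0 0 0 0 0"}}

```text
time_s: 3.35
eef_pos: [0.5425, 0.0637, 0.0675]
orientation: [0.002, 0.2, 0.98, 0.001]
force: [-1.5, 1.6, 10.7]
finger_gap: 0.005
```

```bash
python3 - <<'E'
from h import *
go('left',.0675)
E
```

```text
left t 3.35 pos [0.5425 0.0637 0.0675] tgt [0.5406 0.0629 0.0675] tool shift mm [ 1.4 -1.5  0. ] rot [0.003 0.004 0.004] F [-1.5  1.6 10.7]
```

Call:
{"name": "arm_command", "arguments": {"motion": "0 0 2 0 0 0 0; 0 0 2 0 0 0 0; 0 0 0 0 0 0 0; 0 0 -15 0 0 0 0; 0 0 -25 0 0 0 0"}}

```text
time_s: 3.85
eef_pos: [0.5401, 0.0629, 0.0997]
orientation: [-0.001, 0.2, 0.98, -0.0]
force: [0.3, -0.4, 0.2]
finger_gap: 0.007
```

```bash
python3 - <<'E'
from h import *
go('front',.10);go('back',.1);go('right',.1)
s=manip.snapshot("wrist");cv2.imwrite("pics/w2.png",s["image"])
s=manip.snapshot("scene");cv2.imwrite("pics/s2.png",cv2.resize(s["image"][180:270,270:380],None,fx=6,fy=6,interpolation=cv2.INTER_CUBIC))
E
```

```text
front t 3.85 pos [0.5401 0.0629 0.0997] tgt [0.4623 0.0149 0.1   ] tool shift mm [ 52.8 -74.6  -0.1] rot [-0.001 -0.003  0.003] F [ 0.3 -0.4  0.2]
back t 3.85 pos [0.5401 0.0629 0.0997] tgt [ 0.5597 -0.0269  0.1   ] tool shift mm [-53.2 -75.   -0.4] rot [-0.001 -0.003  0.003] F [ 0.3 -0.4  0.2]
right t 3.85 pos [0.5401 0.0629 0.0997] tgt [ 0.4814 -0.0749  0.1   ] tool shift mm [ 0.000e+00 -1.498e+02 -1.000e-01] rot [-0.001 -0.003  0.003] F [ 0.3 -0.4  0.2]
```

View pics/w2.png

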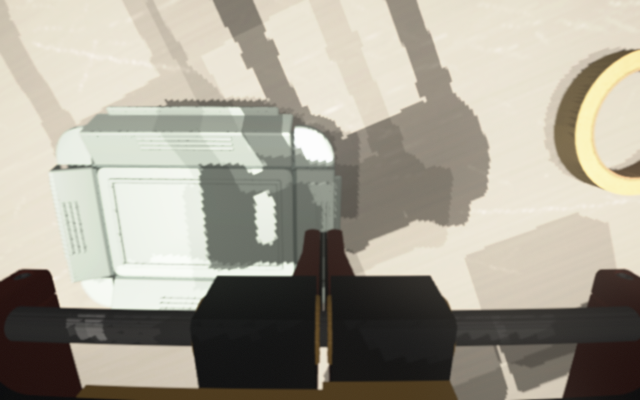

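View pics/s2.png

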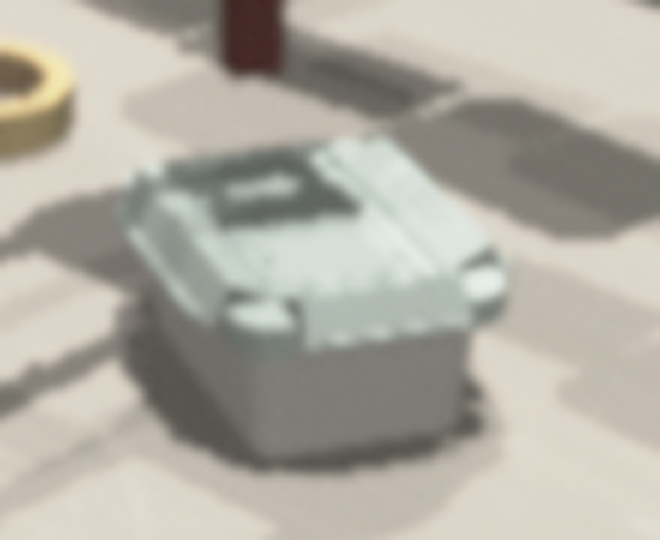

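In the wrist view the left section (x≈295–340, y≈165–250) now lies flush with its corner pads and its tall skirt edge is no longer visible, so it has shut. Next is the right section.

Call:
{"name": "arm_command", "arguments": {"motion": "0 -38 0 0 0 0 0; 0 -38 0 0 0 0 0; 0 -38 0 0 0 0 0; 0 -36 0 0 0 0 0; 0 0 8 0 0 0 0"}}

```text
time_s: 4.45
eef_pos: [0.4814, -0.0783, 0.0923]
orientation: [0.0, 0.202, 0.979, -0.001]
force: [0.1, -0.3, 0.8]
finger_gap: 0.006
```

```bash
python3 - <<'E'
from h import *
go('right',.0675)
E
```

```text
right t 4.45 pos [ 0.4814 -0.0783  0.0923] tgt [ 0.4814 -0.0749  0.0675] tool shift mm [ 1.4  3.1 24.8] rot [-0.001  0.001 -0.001] F [ 0.1 -0.3  0.8]
```

Call:
{"name": "arm_command", "arguments": {"motion": "0 2 6 0 0 0 0; 0 0 6 0 0 0 0; 0 0 3 0 0 0 0; 0 0 3 0 0 0 0; 0 0 3 0 0 0 0"}}

```text
time_s: 4.95
eef_pos: [0.4835, -0.0727, 0.0723]
orientation: [0.0, 0.199, 0.98, -0.0]
force: [-4.0, 0.8, 9.7]
finger_gap: 0.007
```

```bash
python3 - <<'E'
from h import *
go('right',.0675)
E
```

```text
right t 4.95 pos [ 0.4835 -0.0727  0.0723] tgt [ 0.4814 -0.0749  0.0675] tool shift mm [ 1.1 -2.8  4.8] rot [-0.     0.001  0.004] F [-4.   0.8  9.7]
```

Call:
{"name": "arm_command", "arguments": {"motion": "0 0 3 0 0 0 0; 0 0 3 0 0 0 0; 0 0 3 0 0 0 0; 0 0 0 0 0 0 0; 0 0 0 0 0 0 0"}}

```text
time_s: 5.45
eef_pos: [0.4843, -0.0735, 0.0674]
orientation: [0.002, 0.2, 0.98, -0.001]
force: [-8.8, -0.6, 21.2]
finger_gap: 0.003
```

```bash
python3 - <<'E'
from h import *
go('right',.0675)
E
```

```text
right t 5.45 pos [ 0.4843 -0.0735  0.0674] tgt [ 0.4814 -0.0749  0.0675] tool shift mm [ 2.2 -2.4 -0.1] rot [-0.     0.005  0.004] F [-8.8 -0.6 21.2]
```

Call:
{"name": "arm_command", "arguments": {"motion": "0 0 2 0 0 0 0; 0 0 0 0 0 0 0; 0 0 -20 0 0 0 0; 0 0 -22 0 0 0 0; 0 0 0 0 0 0 0"}}

```text
time_s: 5.95
eef_pos: [0.485, -0.0732, 0.106]
orientation: [0.003, 0.2, 0.98, -0.0]
force: [-0.1, 0.3, 0.7]
finger_gap: 0.005
```

```bash
python3 - <<'E'
from h import *
go('front',.10)
s=manip.snapshot("wrist");cv2.imwrite("pics/w3.png",s["image"])
E
```

```text
front t 5.95 pos [ 0.485  -0.0732  0.106 ] tgt [0.4623 0.0149 0.1   ] tool shift mm [55.4 72.2  5.8] rot [0.001 0.006 0.004] F [-0.1  0.3  0.7]
```

View pics/w3.png

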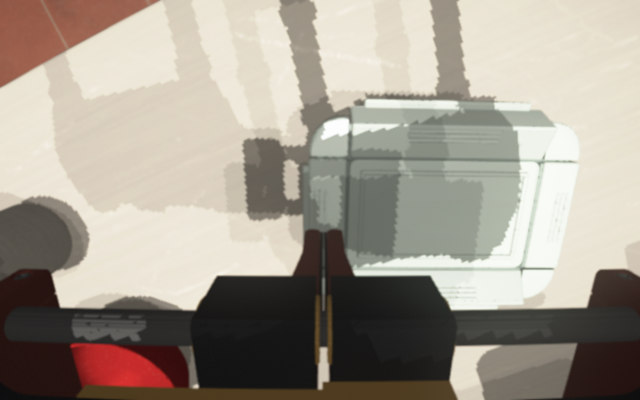

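In the wrist view the right section (x≈305–350) and the left section (x≈540–580) are both flush with their corner pads. Next is the front.

Call:
{"name": "arm_command", "arguments": {"motion": "28 36 2 0 0 0 0; 27 36 2 0 0 0 0; 0 0 3 0 0 0 0; 0 0 5 0 0 0 0; 0 0 5 0 0 0 0"}}

```text
time_s: 6.5
eef_pos: [0.4606, 0.0139, 0.0843]
orientation: [-0.001, 0.2, 0.98, -0.0]
force: [0.0, -0.7, -0.1]
finger_gap: 0.004
```

```bash
python3 - <<'E'
from h import *
go('front',.0675)
E
```

```text
front t 6.5 pos [0.4606 0.0139 0.0843] tgt [0.4623 0.0149 0.0675] tool shift mm [-1.2  1.6 16.8] rot [-0.001 -0.001  0.003] F [ 0.  -0.7 -0.1]
```

Call:
{"name": "arm_command", "arguments": {"motion": "-1 1 5 0 0 0 0; 0 0 4 0 0 0 0; 0 0 3 0 0 0 0; 0 0 3 0 0 0 0; 0 0 3 0 0 0 0"}}

```text
time_s: 7.0
eef_pos: [0.4628, 0.0147, 0.0703]
orientation: [0.001, 0.2, 0.98, 0.0]
force: [-4.5, 0.2, 12.1]
finger_gap: 0.007
```

```bash
python3 - <<'E'
from h import *
go('front',.0675)
E
```

```text
front t 7.0 pos [0.4628 0.0147 0.0703] tgt [0.4623 0.0149 0.0675] tool shift mm [0.6 0.  2.8] rot [0.001 0.002 0.003] F [-4.5  0.2 12.1]
```

Call:
{"name": "arm_command", "arguments": {"motion": "0 0 3 0 0 0 0; 0 0 3 0 0 0 0; 0 0 0 0 0 0 0; 0 0 0 0 0 0 0; 0 0 0 0 0 0 0"}}

```text
time_s: 7.5
eef_pos: [0.4631, 0.0147, 0.0673]
orientation: [0.002, 0.2, 0.98, 0.0]
force: [-13.2, 0.5, 28.5]
finger_gap: 0.003
```

```bash
python3 - <<'E'
from h import *
go('front',.0675)
E
```

```text
front t 7.5 pos [0.4631 0.0147 0.0673] tgt [0.4623 0.0149 0.0675] tool shift mm [ 0.8 -0.1 -0.2] rot [0.001 0.004 0.003] F [-13.2   0.5  28.5]
```

Shut at z = 0.0673 and stiff. I'll lift and cross to the back.

Call:
{"name": "arm_command", "arguments": {"motion": "0 0 -15 0 0 0 0; 0 0 -25 0 0 0 0; -36 0 0 0 0 0 0; -35 0 0 0 0 0 0; -35 0 0 0 0 0 0"}}

```text
time_s: 8.0
eef_pos: [0.5611, -0.0273, 0.1021]
orientation: [0.001, 0.2, 0.98, 0.0]
force: [-0.5, -0.3, 0.3]
finger_gap: 0.003
```

```bash
python3 - <<'E'
from h import *
go('back',.0675)
E
```

```text
back t 8.0 pos [ 0.5611 -0.0273  0.1021] tgt [ 0.5597 -0.0269  0.0675] tool shift mm [ 1.5 -0.2 34.6] rot [0.    0.001 0.003] F [-0.5 -0.3  0.3]
```

Call:
{"name": "arm_command", "arguments": {"motion": "0 0 8 0 0 0 0; 0 0 8 0 0 0 0; 0 0 6 0 0 0 0; 0 0 4 0 0 0 0; 0 0 3 0 0 0 0"}}

```text
time_s: 8.5
eef_pos: [0.5594, -0.0263, 0.0731]
orientation: [0.001, 0.2, 0.98, -0.0]
force: [0.7, -1.2, 6.0]
finger_gap: 0.004
```

```bash
python3 - <<'E'
from h import *
go('back',.0675)
E
```

```text
back t 8.5 pos [ 0.5594 -0.0263  0.0731] tgt [ 0.5597 -0.0269  0.0675] tool shift mm [-0.5 -0.5  5.6] rot [0.    0.002 0.004] F [ 0.7 -1.2  6. ]
```

Call:
{"name": "arm_command", "arguments": {"motion": "0 0 3 0 0 0 0; 0 0 3 0 0 0 0; 0 0 3 0 0 0 0; 0 0 0 0 0 0 0; 0 0 0 0 0 0 0"}}

```text
time_s: 9.0
eef_pos: [0.5607, -0.0268, 0.0675]
orientation: [0.003, 0.2, 0.98, -0.0]
force: [-2.5, -1.4, 11.8]
finger_gap: 0.005
```

```bash
python3 - <<'E'
from h import *
go('back',.0675)
E
```

```text
back t 9.0 pos [ 0.5607 -0.0268  0.0675] tgt [ 0.5597 -0.0269  0.0675] tool shift mm [ 0.9 -0.6 -0. ] rot [0.001 0.005 0.003] F [-2.5 -1.4 11.8]
```

Call:
{"name": "arm_command", "arguments": {"motion": "0 0 2 0 0 0 0; 0 0 1 0 0 0 0; 0 0 0 0 0 0 0; 0 0 -15 0 0 0 0; 0 0 -25 0 0 0 0"}}

```text
time_s: 9.5
eef_pos: [0.5582, -0.026, 0.1]
orientation: [-0.001, 0.2, 0.98, -0.0]
force: [0.0, -0.1, 0.8]
finger_gap: 0.005
```

Call:
{"name": "arm_command", "arguments": {"motion": "35 20 -20 0 0 0 0; 35 30 -15 0 0 0 0; 35 30 -10 0 0 0 0; 35 30 -10 0 0 0 0; 35 30 -10 0 0 0 0"}}

```text
time_s: 10.0
eef_pos: [0.4519, 0.1724, 0.1664]
orientation: [0.0, 0.2, 0.98, 0.0]
force: [0.8, 0.7, 0.4]
finger_gap: 0.007
```

Call:
{"name": "arm_command", "arguments": {"motion": "35 30 0 0 0 0 0; 35 30 0 0 0 0 0; 30 30 0 0 0 0 0; 20 30 0 0 0 0 0; 0 0 0 0 0 0 0"}}

```text
time_s: 10.5
eef_pos: [0.3879, 0.3316, 0.1655]
orientation: [-0.001, 0.197, 0.98, 0.0]
force: [0.2, -0.3, -0.3]
finger_gap: 0.006
```

```bash
python3 - <<'E'
from h import *
o=manip.observe();print(o["time_s"],o["eef_pos"],o["force"])
s0=dict(np.load("top0.npz"));w0=pts(s0);s=manip.snapshot("top");w=pts(s)
a=cv2.resize(s["image"][160:250,260:370],None,fx=7,fy=6.5,interpolation=cv2.INTER_CUBIC);cv2.imwrite("pics/t4.png",a)
s2=manip.snapshot("scene");cv2.imwrite("pics/s4.png",cv2.resize(s2["image"][180:330,210:470],None,fx=3,fy=3,interpolation=cv2.INTER_CUBIC))
for nm,(u,v) in dict(front=(-.052,0),back=(.052,0),left=(0,.074),right=(0,-.074),panel=(0,0)).items():
    p=C+u*xh+v*yh; 
    for ww in (w0,w):
        m=(np.hypot(ww[...,0]-p[0],ww[...,1]-p[1])<.009)&(ww[...,2]<.1); print(nm,m.sum(),np.median(ww[m][:,2]).round(4),end=" | ")
    print()
for ww in (w0,w):
    r=ww[165:245,270:360].reshape(-1,3);q=r[(r[:,2]>.055)&(r[:,2]<.1)];print(cv2.minAreaRect((q[:,:2]*1000).astype(np.float32)))
    for n,(u0,u1,v0,v1) in dict(shaker=(410,450,215,252),bowl=(395,445,160,210),tape=(182,230,160,205),marker=(165,218,222,255)).items():
        r=ww[v0:v1,u0:u1].reshape(-1,3);q=r[(r[:,2]>.007)];print(n,len(q),np.median(q,0).round(3),end=" ")
    print()
E
```

```text
10.5 [0.38794571 0.33163948 0.16552443] [ 0.22514023 -0.3032434  -0.28487288]
front 39 0.0728 | front 39 0.0666 | 
back 32 0.074 | back 26 0.0662 | 
left 39 0.0728 | left 34 0.0658 | 
right 38 0.0742 | right 36 0.0663 | 
panel 35 0.0661 | panel 36 0.0657 | 
((508.2220153808594, -5.1446533203125), (181.2249298095703, 137.9574737548828), 66.50563049316406)
shaker 710 [ 0.423 -0.305  0.095] bowl 1398 [ 0.566 -0.299  0.018] tape 578 [0.572 0.291 0.022] marker 253 [0.416 0.329 0.013] 
((507.91351318359375, -4.77349853515625), (161.7368927001953, 118.0396728515625), 66.32856750488281)
shaker 712 [ 0.423 -0.306  0.095] bowl 1388 [ 0.566 -0.3    0.019] tape 570 [0.572 0.292 0.023] marker 574 [0.391 0.287 0.28 ]
```

View pics/t4.png

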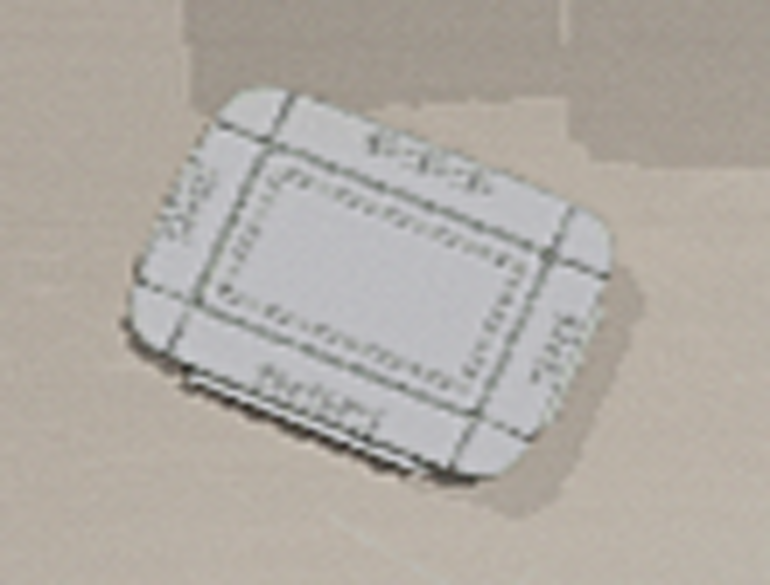

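View pics/s4.png

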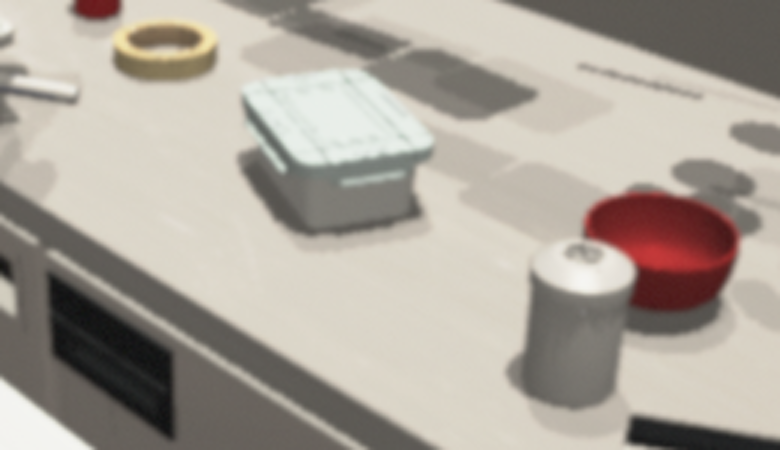

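Both pictures show the rim flat all the way round, and the lid's outline is now 161.7 × 118.0 mm against the given 162 × 118. The marker reading in this picture is no good because the arm covers it, but the fingertips never came lower than about 0.15 m near it.

Call:
{"name": "arm_command", "arguments": {"motion": "0 0 0 0 0 0 0; 0 0 0 0 0 0 0; 0 0 0 0 0 0 0; 0 0 0 0 0 0 0; 0 0 0 0 0 0 0"}}

```text
time_s: 11.1
eef_pos: [0.3903, 0.328, 0.1657]
orientation: [0.0, 0.2, 0.98, 0.0]
force: [-0.0, 0.1, 0.0]
finger_gap: 0.006
```

```bash
python3 -c "
from rig import manip
print(manip.observe()['time_s'],manip.sign_off())"
```

```text
the job is handed in; nothing more can be done
11.1 None
```

I pressed the left, right, front and back rim sections down in turn with the closed fingertips, and all four read shut in the last checks. The arm then moved clear and I handed the job in at 11.1 s. No verdict was given.

- **Rim:** each press bottomed out with the tip at about 67.5 mm. In the final top view the sections read 65.8 to 66.6 mm against 65.7 mm for the panel; they read 73 to 74 mm before.
- **Box:** its lid outline measures 161.7 × 118.0 mm, centred within 1 mm of where it was. At the highest pressing force I read at the end of a move (28.5 N, on the front section), the box did not shift visibly.
- **Bystanders:** the shaker, bowl and tape read within 1 mm of their starting places. The marker could not be measured at the end because the arm hid it from the top camera, but the tool never came below about 0.15 m near it.
- **Disagreement:** the top and wrist cameras differed by about 4 mm on the box centre, so I pressed at a value between the two.

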